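# Take the tube head off the bench shaker

## Robot

A 7-joint arm with a two-finger parallel gripper is mounted at the origin on the work surface. World frame = base frame: x ahead of the robot, y to its left, z up, the work surface at z = 0. Lengths are in m, angles in rad, forces in N, time in s.
With the tool pointing down it reaches from about 0.4 to 0.875 m from the base axis. Payload 19.3 kg.
Tool frame: the origin (TCP) lies at the very end of the fingers, on their centre line; the grasp point (between the pads) lies 19 mm behind it; z points along the fingers, y is the line along which they close (so a half turn about z gives the same grasp; the last joint's range is limited). The gripper opens to 85 mm and grips with 20 to 120 N. Pads are 22 mm wide; open, the fingers measure 114 mm over their backs; the gripper's body (76 mm by 85 mm) begins 54 mm behind the grasp point. The pads swing forward as they close: fully open they stand 13 mm farther back than shut.
Start: joints at [1.063, 0.521, -0.036, 1.599, 0.021, 1.021, -0.113], TCP at [0.265, -0.566, 0.231] pointing down, gripper open.
Joint ranges: [-2.91, 2.91], [-0.3, 2.13], [-1.5, 1.42], [0.17, 2.43], [-1.26, 4.41], [0.16, 1.93], [-2.52, 2.52]. Speed limits (rad/s): [1.89, 1.89, 2.39, 2.39, 3.01, 3.01, 3.01].

## Interface

Orientations are given as [roll, pitch, yaw] about the fixed x, y, z axes, in that order (R = Rz(yaw) Ry(pitch) Rx(roll)).
In Python, from workcell import bot gives the robot as it stands.
- The arm moves only by the shell command python3 -m crank 'ROWS' [FORCE]. ROWS is a JSON object of lists of equal length, an entry for each row: "travel": the shift along the world's x, y, z in cm, a list of three; "turn": the turn, a rotation vector about the world's x, y, z in degrees, a list of three; "gripper": the closure, from 0 (fully open) to 1 (shut). A call has exactly 5 rows; each row is the pose to reach, as a shift and turn from the pose commanded when the call began; what a row does not reach only later rows make up. A row lasts 1/10 s, in which the tool goes at most 50 mm and 8.59 degrees, less where a joint would pass 70% of its speed; a pose out of reach is approached as far as the arm can. A call with a gripper value outside its range is refused whole. The fingers move at their own pace and stop on an object; FORCE is the grip in N (left out, the last holds). Time passes only in rows, so rows that repeat a pose let the fingers close, or fill a call up. It gives the time, the measured TCP pose, the force, the opening and the grip force at its end, in the units of the state.
- bot.observe(): the state, without advancing time (a new reading comes with each control period).
- bot.grab_frame(name): name is "side" or "top" or "wrist"; returns a dict with "pixels" (384x512x3 uint8, red, green, blue), "fx", "fy", "cx", "cy" (pixels), "extrinsics" (4x4, takes a point from world to camera coordinates). Camera axes: x right, y down, z forward; pixel columns grow to the right and rows downward; lengths in m; the calibration is good to about 2 mm. The wrist camera is an equidistant fisheye: a pixel r from the principal point sees the ray r / f radians off the axis. A picture is of the moment at which its call begins. There is no depth.
- bot.job_done(): hands the job in; it is judged then, once.
The state is a dict: "clock": time; "qpos": joint angles; "qd": joint speeds; "joint_efforts": joint torques, N m; "position": TCP position; "tool_rot": TCP orientation; "force": force on the tool from outside, world axes, zero at the start; "moment": the same for the moment, N m; "grip_width": finger opening in m; "finger_force": force on a finger pad.
Only numpy, scipy, OpenCV 4.12 (cv2) and the standard library are available. Lean on these libraries where they do the work, as an engineer would, in place of code of your own. Each camera call takes 0.05 s, during which the arm holds its last target. There are 200 camera calls.

## Task

Take the tube head off the bench shaker: press the shaker's release button fully down (it stays down), twist the head by its grip bar about a quarter turn anticlockwise as seen from above until it stops, and lift it straight off. Then set it down gently, standing upright on its hub, inside the shallow steel tray, and let go only once it is down, without dropping it. Leave the jar, the tip box and the tube rack where they are.

Things in the scene. Friction and masses are not known exactly. Their poses are not given: they have to be found in the camera images.
- shaker: Bench tube shaker, fixed: white housing 160 (x) x 240 (y) x 70 high, origin under its centre, z up; yaw varies. At its +y end stands a grey console (150 x 75, top 115 above the bench) with the release button; towards its -y end is the bayonet mount that carries the head: a steel collar, 106 outside diameter, 28 high, whose inward ledge over the head's lugs is broken by two wide slots.
- mount (a point): Centre of the mount's floor on the bayonet's axis: x 0, y -45, z 70 in the shaker's frame, same axes. Locked, the head's x axis lies along this x (within 6 degrees) and pins block turning. Button down, the head turns freely anticlockwise (seen from above) from 0 to a stop at 80 degrees; between 65 degrees and the stop it lifts straight out. Sideways play about 3 mm.
- button_top (a point): Centre of the top face of the release button, a plain round steel button of 30 diameter on the console, 123 from the mount axis. It stands 16 above the console when up (131 above the bench) and 4 above it when fully down.
- release_button (a joint): Travel of the release button, straight down: 0 up (locked) to 0.012 m fully down. It needs about 3 N, has no spring and stays where it is pushed; the lock pins clear the lugs after 9 mm.
- head: Tube head, loose, 0.2 to 0.45 kg, 100 high: aluminium hub (52 diameter, 38 high) with two lugs along x (45 out from the axis, 16 wide, 8 to 16 above the foot), grey disc (110 diameter, 38 to 50 above the foot) with empty tube sockets, black grip bar on top. Origin: centre of the hub's flat underside, z up, x along the bar. Same after half a turn. Starts standing in the mount.
- head_grip (a point): Where to hold the grip bar, 85 above the head's underside, on its axis. The bar is 70 long (along the head's x), 20 thick (along y) and reaches from 50 to 100 above the underside; pinch it across its 20 thickness from above.
- tray: Empty shallow steel tray, fixed, 190 x 190 outside, 30 high, walls and floor 5 thick. Origin under its centre, so its floor is 5 above it. It lies to the left or right of the shaker.
- jar: Bystander: white screw-top jar, 84 diameter, 120 high. Origin at the centre of its underside.
- tip_box: Bystander: blue box with a clear lid, 89 x 124 x 85 high. Origin at the centre of its underside.
- tube_rack: Bystander: white rack of capped tubes, 80 x 200 x 87 high. Origin at the centre of its underside.

How it is judged:
On the way, in this order (a step that is already met when the one before it is completed fails the run):
1. the release button is fully down while the head is still locked in the mount (value of joint release_button above 0.0095 m and angle between the x axis of head and the x axis of mount, either way round below 0.4 rad and z of head in the frame of mount below 0.01 m), for 0.1 s.
2. the head is twisted about a quarter turn in the mount (angle between the x axis of head and the x axis of mount, either way round above 1.1 rad and horizontal distance between head and mount below 0.008 m and z of head in the frame of mount below 0.015 m), for 0.1 s.
3. the head is lifted clear of the mount (z of head in the frame of mount above 0.035 m), for 0.1 s.
4. the head, still held, is set down upright in the tray (foot no more than 15 mm above the tray's floor) (height (world z) of head below 0.02 m and horizontal distance between head and tray below 0.1 m and angle between head's own z axis and vertical below 0.25 rad and contact force between the fingers and head above 0.5 N), for 0.06 s.
At the end, for the whole second after the job is handed in: The head stands upright (within 0.1 rad) on the tray's floor, its foot within 70 mm of the tray's centre in x and y and no more than 10 mm above the bench, released and at rest (under 0.02 m/s) (x of head in the frame of tray between -0.07 and 0.07 m and y of head in the frame of tray between -0.07 and 0.07 m and height (world z) of head below 0.01 m and angle between head's own z axis and vertical below 0.1 rad and linear speed of head below 0.02 m/s and contact force between the fingers and head below 0.1 N); the robot touches nothing.
It fails at once if the head is dropped or slammed into the tray (over 70 N) (contact force between head and tray above 70 N).
It fails at once if the jar is moved over 30 mm (distance of jar from where it was at the start of the episode above 0.03 m).
It fails at once if the tip box is moved over 30 mm (distance of tip_box from where it was at the start of the episode above 0.03 m).
It fails at once if the tube rack is moved over 30 mm (distance of tube_rack from where it was at the start of the episode above 0.03 m).
It also fails if it takes over 56 s, if anything falls off the work surface, if the arm or the gripper's body presses on something with over 40 N, if the wrist force passes 120 N, or if a joint passes its speed limit or range.

## Working session

There is one attempt and no reset: what is moved stays moved. The work goes in short steps, Python scripts to look and compute and a shell command to move; the robot and the scene stay as the last step left them, time stands still between calls to the robot, and variables do not carry over. Pictures are saved under pics/ and viewed, at most 10 in all, crops included, and the job is handed in when it is done.

```bash
mkdir -p pics; ls
python3 - <<'E'
from workcell import bot
import cv2,numpy as np,json
s=bot.observe();print(s)
for n in("top","side"):
    f=bot.grab_frame(n);cv2.imwrite(f"pics/{n}0.png",f["pixels"][:,:,::-1])
    print(n,f["fx"],f["fy"],f["cx"],f["cy"],np.round(f["extrinsics"],4).tolist())
E
```

```text
pics
{'clock': 0.0, 'qpos': array([ 1.06281373,  0.52201072, -0.03633646,  1.60001608,  0.02121889,
        1.02109776, -0.11279523]), 'qd': array([ 6.70067580e-05,  3.54302257e-04, -5.56156791e-04,  1.32922211e-04,
       -4.48957038e-04, -2.80107815e-04,  3.41182887e-04]), 'joint_efforts': array([-4.01306315e-04, -9.27112055e+01,  1.98011935e+00, -3.69943678e+01,
        1.78480911e-02,  8.02352006e-03, -5.14047906e-05]), 'position': array([ 0.26477784, -0.5657633 ,  0.2307248 ]), 'tool_rot': array([-3.14045020e+00,  9.38240575e-05,  4.37795332e-01]), 'force': array([-0.09478615, -0.47490735, -0.15072099]), 'moment': array([-0.04366819,  0.00735987,  0.00735277]), 'finger_force': 0.0, 'grip_width': 0.08562128614283677}
top 484.66338282901677 484.66338282901677 253.62060787212374 191.8213514190388 [[-0.0172, -0.9998, 0.0025, 0.0116], [-0.9908, 0.0167, -0.134, 0.6052], [0.134, -0.0048, -0.991, 1.658], [0.0, 0.0, 0.0, 1.0]]
side 458.54215326849953 458.54215326849953 258.8062700595732 185.83517047232144 [[-0.7571, -0.6532, 0.0096, 0.4531], [-0.3752, 0.4228, -0.8249, 0.3114], [0.5348, -0.6281, -0.5652, 1.3124], [0.0, 0.0, 0.0, 1.0]]
```

View pics/top0.png

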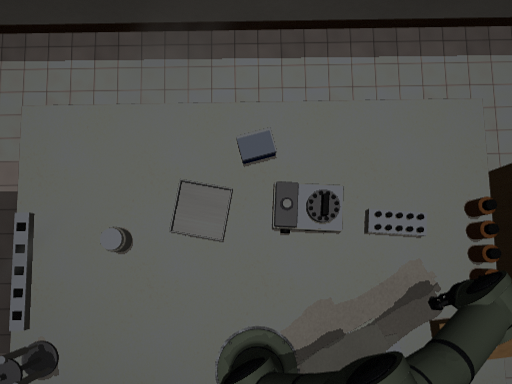

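View pics/side0.png

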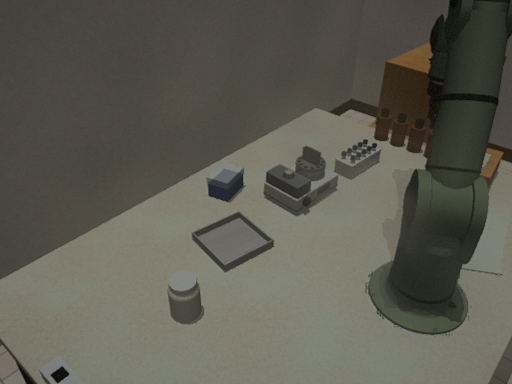

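The top view shows the console and button at about (287,203), the head's dark bar at (324,205), the tray centred near (202,210), the rack at (395,222), the tip box at (257,147) and the jar at (114,239). I'll measure these next.

```bash
cat > h.py <<'E'
import numpy as np,cv2
def ray_plane(f,uv,z):
    E=np.array(f["extrinsics"]);R,t=E[:3,:3],E[:3,3];c=-R.T@t
    uv=np.atleast_2d(uv).astype(float)
    d=np.c_[(uv[:,0]-f["cx"])/f["fx"],(uv[:,1]-f["cy"])/f["fy"],np.ones(len(uv))]@R
    return c+d*((z-c[2])/d[:,2])[:,None]
E
python3 - <<'E'
from workcell import bot
from h import *
f=bot.grab_frame("top");im=f["pixels"];g=cv2.cvtColor(im,cv2.COLOR_RGB2GRAY)
# dark bar
def blobs(mask,roi,mn,z,name):
    x0,y0,x1,y1=roi;m=np.zeros_like(mask);m[y0:y1,x0:x1]=mask[y0:y1,x0:x1]
    cs,_=cv2.findContours(m,cv2.RETR_EXTERNAL,cv2.CHAIN_APPROX_NONE)
    for c in cs:
        if cv2.contourArea(c)>=mn:
            r=cv2.minAreaRect(c);b=ray_plane(f,cv2.boxPoints(r),z)
            print(name,np.round(r[0],1),np.round(r[1],1),"ctr",np.round(b.mean(0),4),"sides",np.round(np.linalg.norm(b[1]-b[0]),3),np.round(np.linalg.norm(b[2]-b[1]),3),"dir0",np.round(np.degrees(np.arctan2(*(b[1]-b[0])[1::-1])),1))
blobs((g<40).astype(np.uint8),(305,188,343,222),15,.17,"bar")
blobs((g<100).astype(np.uint8),(305,182,346,230),300,.12,"disc")
blobs((g>115).astype(np.uint8),(277,190,297,216),15,.131,"button")
blobs((g<105).astype(np.uint8),(270,178,300,232),300,.115,"console")
blobs((g<110).astype(np.uint8),(165,172,240,248),300,.03,"tray")
x0,y0,x1,y1=165,172,350,248
cv2.imwrite("pics/c1.png",cv2.resize(im[y0:y1,x0:x1,::-1],None,fx=4.3,fy=4.3,interpolation=cv2.INTER_CUBIC))
E
```

```text
bar [311.  212.7] [23.9  6.4] ctr [ 0.517  -0.1814  0.17  ] sides 0.021 0.076 dir0 -57.4
bar [323.5 205.4] [10.2 29.1] ctr [ 0.5402 -0.2227  0.17  ] sides 0.094 0.033 dir0 -4.3
disc [325.  205.5] [47. 40.] ctr [ 0.5451 -0.2352  0.12  ] sides 0.134 0.157 dir0 -91.0
console [284.5 204.5] [53. 29.] ctr [ 0.5515 -0.1008  0.115 ] sides 0.098 0.178 dir0 -91.0
tray [202.  209.5] [75. 74.] ctr [0.5486 0.1833 0.03  ] sides 0.262 0.264 dir0 -91.0
```

View pics/c1.png

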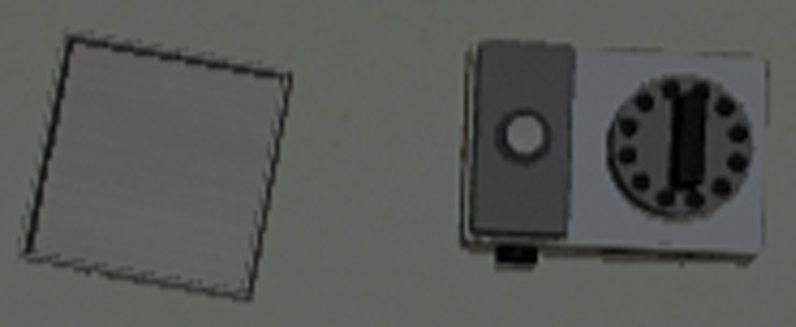

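The crop shows the button at (524,134), the bar's top centre at about (688,139), console corners at (480,42), (575,46), (567,238), (472,232), and tray corners at (70,36), (291,75), (252,298), (27,257).

Run:
```python
from workcell import bot
from h import *
f=bot.grab_frame("top");g=cv2.cvtColor(f["pixels"],cv2.COLOR_RGB2GRAY)
P=lambda uv,z:ray_plane(f,np.array([165,172])+(np.atleast_2d(uv)+.5)/4.3-.5,z)
b=P((524,134),.131);print("button",b)
k=P([(688,92),(688,185)],.17);print("bar",k,k.mean(0))
d=P([(610,145),(752,145),(682,73),(682,215)],.12);print("disc",d[:2].mean(0),d[2:].mean(0),d)
c=P([(480,42),(575,46),(567,238),(472,232)],.115);print("console",c.mean(0),np.round(c,3))
t=P([(70,36),(291,75),(252,298),(27,257)],.03);print("tray",t.mean(0),[np.linalg.norm(t[i]-t[i-1]) for i in range(4)])
h=P([(767,58),(755,260)],.07);print("housing far corners",h)
# side view crop
s=bot.grab_frame("side");cv2.imwrite("pics/s1.png",cv2.resize(s["pixels"][130:225,245:355,::-1],None,fx=6,fy=6,interpolation=cv2.INTER_CUBIC))
def proj(f,p):
    E=np.array(f["extrinsics"]);q=E[:3,:3]@p+E[:3,3];return np.array([f["cx"]+f["fx"]*q[0]/q[2],f["cy"]+f["fy"]*q[1]/q[2]])
for n,p in(("btn",b[0]),("bar",k.mean(0))):print(n,"side crop px",((proj(s,p)-[245,130])+.5)*6)
```

```text
button [[ 0.55469059 -0.10636706  0.131     ]]
bar [[ 0.58005475 -0.22779436  0.17      ]
 [ 0.50990993 -0.2252069   0.17      ]] [ 0.54498234 -0.22650063  0.17      ]
disc [ 0.54528836 -0.22848384  0.12      ] [ 0.54630687 -0.22929102  0.12      ] [[ 0.54622095 -0.1735102   0.12      ]
 [ 0.54435577 -0.28345747  0.12      ]
 [ 0.60154243 -0.23130716  0.12      ]
 [ 0.4910713  -0.22727487  0.12      ]]
console [ 0.55263951 -0.10705569  0.115     ] [[ 0.629 -0.075  0.115]
 [ 0.625 -0.149  0.115]
 [ 0.475 -0.139  0.115]
 [ 0.481 -0.065  0.115]]
tray [0.54494872 0.18397011 0.03      ] [np.float64(0.18414247414717363), np.float64(0.18484396774193443), np.float64(0.1847558117458975), np.float64(0.18569945437675486)]
housing far corners [[ 0.61952432 -0.30750958  0.07      ]
 [ 0.4579486  -0.2912082   0.07      ]]
btn side crop px [264.18901819 252.59991423]
bar side crop px [402.70442714 122.83445597]
```

View pics/s1.png

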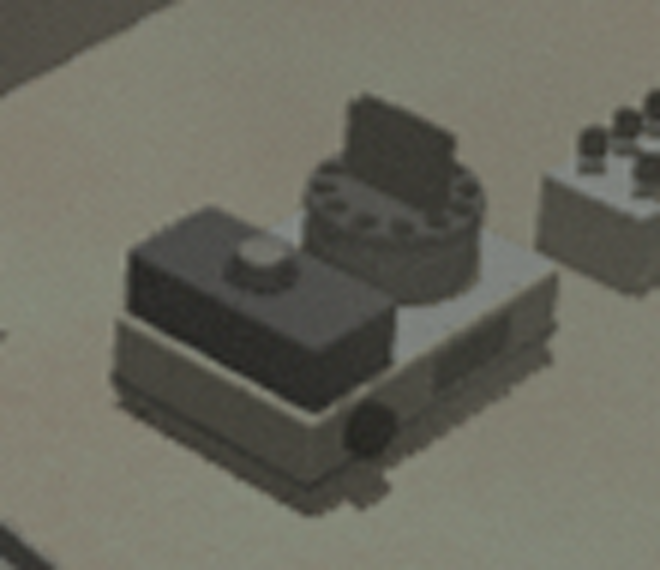

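Distance checks pass: button (0.5545,-0.1065) to head axis (0.5455,-0.2285) comes to 122 mm, against 123 given. Shaker yaw is about -4°, and the tray centre is (0.545,0.184). I'm moving above the button with the gripper shut.

```bash
python3 -m crank '{"travel":[[2.4,3.8,0],[4.8,7.6,0],[7.2,11.5,0],[9.6,15.3,0],[12,19.1,0]],"turn":[[0,0,-5],[0,0,-10],[0,0,-15],[0,0,-20],[0,0,-25]],"gripper":[1,1,1,1,1]}' 40 && python3 -m crank '{"travel":[[2.4,3.8,0],[4.8,7.6,0],[7.2,11.5,0],[9.6,15.3,0],[12,19.1,0]],"turn":[[0,0,-1],[0,0,-2],[0,0,-3],[0,0,-3.5],[0,0,-3.5]],"gripper":[1,1,1,1,1]}' && python3 -m crank '{"travel":[[1.7,2.6,0],[3.4,5.2,0],[5,7.7,0],[5,7.7,0],[5,7.7,0]],"turn":[[0,0,0],[0,0,0],[0,0,0],[0,0,0],[0,0,0]],"gripper":[1,1,1,1,1]}'
python3 - <<'E'
from workcell import bot
from h import *
print(bot.observe()["qpos"])
f=bot.grab_frame("wrist");print(f["fx"],f["cx"],f["cy"],np.round(f["extrinsics"],3).tolist());cv2.imwrite("pics/w1.png",f["pixels"][:,:,::-1])
E
```

```text
clock: 0.75
position: [0.3856, -0.3734, 0.2313]
tool_rot: [3.142, -0.0, -0.002]
force: [1.7, -0.8, 0.0]
grip_width: 0.0121
finger_force: 0.0
clock: 1.25
position: [0.5057, -0.1824, 0.2314]
tool_rot: [3.142, -0.0, -0.06]
force: [0.1, -1.3, 0.6]
grip_width: 0.0002
finger_force: 0.0
clock: 1.75
position: [0.5549, -0.1067, 0.2311]
tool_rot: [3.142, 0.0, -0.059]
force: [-0.5, -0.8, -0.4]
grip_width: -0.0002
finger_force: 0.0
[ 0.13086769  0.42685872 -0.06226535  1.75950302  0.03156959  0.95668672
 -1.57338479]
297.3186396354542 248.7437125352576 190.83445126488638 [[-0.059, -0.998, -0.0, -0.074], [-0.964, 0.057, 0.26, 0.507], [-0.259, 0.015, -0.966, 0.523], [0.0, 0.0, 0.0, 1.0]]
```

View pics/w1.png

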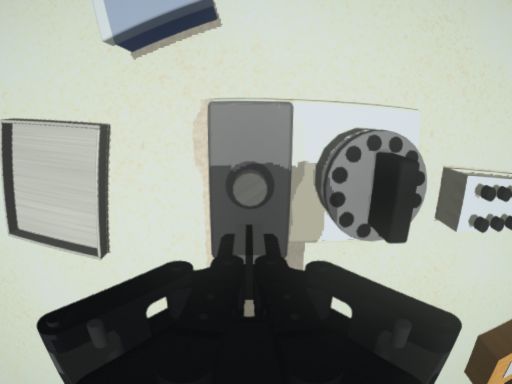

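The wrist view shows the button at (250,186) and the bar spanning about (372-425, 152-243). I'll cross-check both through the fisheye model.

```bash
cat >> h.py <<'E'
def fish(f,uv,z):
    E=np.array(f["extrinsics"]);R,t=E[:3,:3],E[:3,3];c=-R.T@t
    d=np.atleast_2d(uv).astype(float)-[f["cx"],f["cy"]];r=np.linalg.norm(d,axis=1)+1e-9;th=r/f["fx"]
    w=np.c_[d*(np.sin(th)/r)[:,None],np.cos(th)]@R
    return c+w*((z-c[2])/w[:,2])[:,None]
E
python3 - <<'E'
from workcell import bot
from h import *
f=bot.grab_frame("wrist");g=cv2.cvtColor(f["pixels"],cv2.COLOR_RGB2GRAY)
cv2.imwrite("pics/w2.png",cv2.resize(f["pixels"][90:255,200:440,::-1],None,fx=3.3,fy=3.3,interpolation=cv2.INTER_CUBIC))
c=cv2.HoughCircles(cv2.medianBlur(g,3)[150:220,215:290],cv2.HOUGH_GRADIENT,1,20,param1=80,param2=10,minRadius=13,maxRadius=26)
print(c)
for q in c[0]: print(fish(f,[q[0]+215,q[1]+150],.131))
E
```

```text
[[[33.5 33.5 24.3]]]
[[ 0.56049022 -0.10793115  0.131     ]]
```

View pics/w2.png

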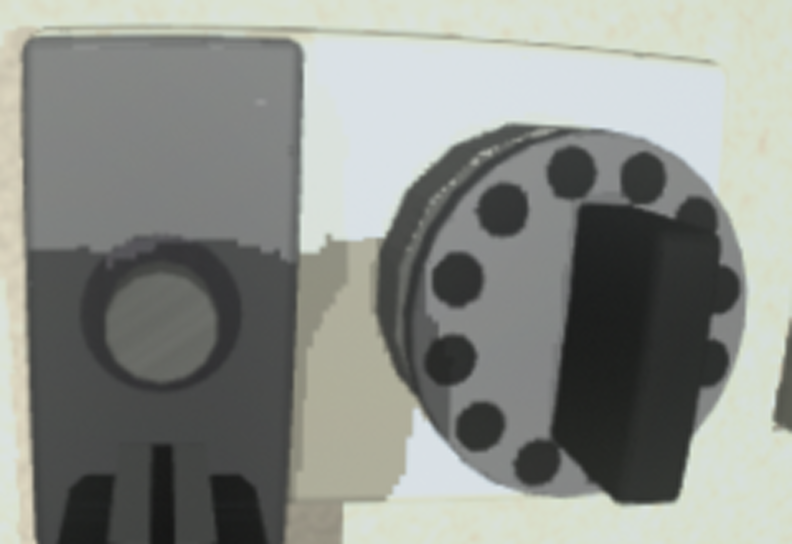

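The sharper crop shows the button top at (161,326) and the bar's top face corners at (660,235), (720,240), (680,502), (617,502).

Run:
```python
from workcell import bot
from h import *
f=bot.grab_frame("wrist")
P=lambda uv,z:fish(f,np.array([200,90])+(np.atleast_2d(uv)+.5)/3.3-.5,z)
print("button",P((161,326),.131))
b=P([(660,235),(720,240),(680,502),(617,502)],.17);print("bar",b.round(4),b.mean(0))
d=P([(405,300),(746,296)],.12);print("disc y",d)
```

```text
button [[ 0.55609131 -0.10801737  0.131     ]]
bar [[ 0.581  -0.2246  0.17  ]
 [ 0.5793 -0.2417  0.17  ]
 [ 0.5124 -0.2372  0.17  ]
 [ 0.5146 -0.2184  0.17  ]] [ 0.54681386 -0.23047712  0.17      ]
disc y [[ 0.55651905 -0.17434989  0.12      ]
 [ 0.55210236 -0.28454026  0.12      ]]
```

```bash
python3 -m crank '{"travel":[[0,0,-3],[0,0,-6],[0,0,-8],[0,0,-9],[0,0,-9.5]],"turn":[[0,0,0],[0,0,0],[0,0,0],[0,0,0],[0,0,0]],"gripper":[1,1,1,1,1]}'
```

```text
clock: 2.4
position: [0.5546, -0.1076, 0.1358]
tool_rot: [3.142, 0.001, -0.06]
force: [-0.5, 0.0, -1.1]
grip_width: -0.0002
finger_force: 0.0
```

```bash
python3 -m crank '{"travel":[[0,0,-0.4],[0,0,-0.8],[0,0,-1.2],[0,0,-1.5],[0,0,-1.7]],"turn":[[0,0,0],[0,0,0],[0,0,0],[0,0,0],[0,0,0]],"gripper":[1,1,1,1,1]}'
```

```text
clock: 2.9
position: [0.5553, -0.1072, 0.1194]
tool_rot: [3.141, -0.001, -0.06]
force: [0.4, -1.8, 3.5]
grip_width: -0.0
finger_force: 1.4
```

```bash
python3 -m crank '{"travel":[[0,0,-0.1],[0,0,-0.2],[0,0,-0.2],[0,0,-0.2],[0,0,-0.2]],"turn":[[0,0,0],[0,0,0],[0,0,0],[0,0,0],[0,0,0]],"gripper":[1,1,1,1,1]}'
```

```text
clock: 3.4
position: [0.5554, -0.1072, 0.1188]
tool_rot: [3.141, -0.001, -0.06]
force: [-8.0, -1.2, 28.7]
grip_width: 0.0
finger_force: 14.7
```

The button has bottomed out: TCP 0.1188 and force rising. Next I lift, shift over the head and open.

```bash
python3 -m crank '{"travel":[[0,0,3],[0,0,7],[0,0,11],[-0.4,-4,11.5],[-0.9,-8,11.5]],"turn":[[0,0,0],[0,0,0],[0,0,0],[0,0,0],[0,0,-1]],"gripper":[1,1,1,0,0]}' && python3 -m crank '{"travel":[[0,-4.3,0],[0,-4.3,0],[0,-4.3,0],[0,-4.3,0],[0,-4.3,0]],"turn":[[0,0,0],[0,0,0],[0,0,0],[0,0,0],[0,0,0]],"gripper":[0,0,0,0,0]}'
python3 - <<'E'
from workcell import bot
from h import *
f=bot.grab_frame("wrist");cv2.imwrite("pics/w3.png",f["pixels"][:,:,::-1])
E
```

```text
clock: 3.9
position: [0.5467, -0.1871, 0.2341]
tool_rot: [-3.142, -0.003, -0.074]
force: [-0.4, -0.4, 0.6]
grip_width: 0.028
finger_force: 0.0
clock: 4.4
position: [0.5462, -0.2289, 0.2323]
tool_rot: [-3.141, 0.0, -0.075]
force: [0.5, -0.7, -0.3]
grip_width: 0.0852
finger_force: 0.0
```

View pics/w3.png

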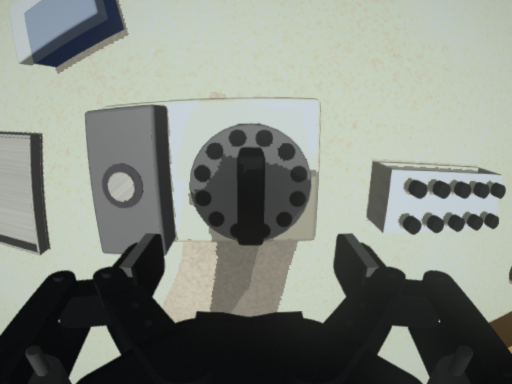

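The bar (column 250) sits midway between the fingers (about 150 and 350). I'm descending and gripping.

```bash
python3 -m crank '{"travel":[[0,0,-3],[0,0,-6],[0,0,-8],[0,0,-9.2],[0,0,-9.8]],"turn":[[0,0,0],[0,0,0],[0,0,0],[0,0,0],[0,0,0]],"gripper":[0,0,0,0,0]}' && python3 -m crank '{"travel":[[0,0,0],[0,0,0],[0,0,0],[0,0,0],[0,0,0]],"turn":[[0,0,0],[0,0,0],[0,0,0],[0,0,0],[0,0,0]],"gripper":[0.5,0.7,0.8,1,1]}' 50 && python3 -m crank '{"travel":[[0,0,0],[0,0,0],[0,0,0],[0,0,0],[0,0,0]],"turn":[[0,0,0],[0,0,0],[0,0,0],[0,0,0],[0,0,0]],"gripper":[1,1,1,1,1]}'; python3 -c "
from workcell import bot
s=bot.observe();print(s['moment'],s['qpos'])"
```

```text
clock: 4.95
position: [0.5459, -0.2296, 0.1336]
tool_rot: [-3.141, 0.001, -0.076]
force: [0.5, -0.6, -0.1]
grip_width: 0.0855
finger_force: 0.0
clock: 5.45
position: [0.5463, -0.2302, 0.135]
tool_rot: [3.141, -0.001, -0.077]
force: [-0.8, 0.7, 0.8]
grip_width: 0.0195
finger_force: 48.9
clock: 5.95
position: [0.5463, -0.2301, 0.1349]
tool_rot: [3.141, -0.001, -0.077]
force: [0.1, 1.3, 6.9]
grip_width: 0.0195
finger_force: 49.8
[ 0.18828138  0.17574958 -0.00675036] [ 0.32103459  0.58631418 -0.03178811  1.77241092  0.02483345  0.78229932
 -1.37100525]
```

Gripped at 19.5 mm. Now twisting anticlockwise.

```bash
python3 -m crank '{"travel":[[0,0,0],[0,0,0],[0,0,0],[0,0,0],[0,0,0]],"turn":[[0,0,6],[0,0,12],[0,0,18],[0,0,24],[0,0,30]],"gripper":[1,1,1,1,1]}' 60; python3 -c "
from workcell import bot
s=bot.observe();print(s['moment'])"
```

```text
clock: 6.45
position: [0.5464, -0.2303, 0.135]
tool_rot: [3.141, -0.001, 0.451]
force: [1.2, -0.4, 4.2]
grip_width: 0.0197
finger_force: 58.4
[ 0.16074061 -0.03267144 -0.1108516 ]
```

```bash
python3 -m crank '{"travel":[[0,0,0],[0,0,0],[0,0,0],[0,0,0],[0,0,0]],"turn":[[0,0,6],[0,0,12],[0,0,18],[0,0,24],[0,0,30]],"gripper":[1,1,1,1,1]}' && python3 -m crank '{"travel":[[0,0,0],[0,0,0],[0,0,0],[0,0,0],[0,0,0]],"turn":[[0,0,4],[0,0,8],[0,0,12],[0,0,14],[0,0,15]],"gripper":[1,1,1,1,1]}'; python3 -c "
from workcell import bot
s=bot.observe();print(s['moment'])"
```

```text
clock: 6.95
position: [0.5464, -0.2302, 0.135]
tool_rot: [3.14, -0.0, 0.974]
force: [-0.0, 1.1, 4.7]
grip_width: 0.0196
finger_force: 58.5
clock: 7.45
position: [0.5464, -0.2302, 0.135]
tool_rot: [3.14, -0.0, 1.233]
force: [-0.5, 1.0, 6.3]
grip_width: 0.0194
finger_force: 58.6
[ 0.17922977 -0.0734202  -0.05999218]
```

Now at about 75°, within the 65–80° release window. I'm turning a little further, then lifting straight up slowly.

```bash
python3 -m crank '{"travel":[[0,0,0],[0,0,0],[0,0,0],[0,0,0.5],[0,0,1]],"turn":[[0,0,2],[0,0,3],[0,0,3],[0,0,3],[0,0,3]],"gripper":[1,1,1,1,1]}' && python3 -m crank '{"travel":[[0,0,1],[0,0,2],[0,0,3],[0,0,4],[0,0,5]],"turn":[[0,0,0],[0,0,0],[0,0,0],[0,0,0],[0,0,0]],"gripper":[1,1,1,1,1]}'
```

```text
clock: 7.95
position: [0.5459, -0.2301, 0.1446]
tool_rot: [-3.142, 0.0, 1.284]
force: [0.5, -0.1, -3.1]
grip_width: 0.0194
finger_force: 58.9
clock: 8.45
position: [0.5459, -0.2301, 0.1953]
tool_rot: [3.141, 0.0, 1.284]
force: [0.7, 0.1, -2.6]
grip_width: 0.0192
finger_force: 58.9
```

```bash
python3 -m crank '{"travel":[[0,0,2],[0,0,4],[0,0,6],[0,3,6],[0,6,6]],"turn":[[0,0,0],[0,0,0],[0,0,0],[0,0,0],[0,0,0]],"gripper":[1,1,1,1,1]}' && python3 -m crank '{"travel":[[0,4,0],[0,8,0],[0,12,0],[0,16,0],[0,20,0]],"turn":[[0,0,0],[0,0,0],[0,0,0],[0,0,0],[0,0,0]],"gripper":[1,1,1,1,1]}' && python3 -m crank '{"travel":[[0,4,0],[0,8,0],[0,12,0],[0,14.5,0],[0,15.5,0]],"turn":[[0,0,0],[0,0,0],[0,0,0],[0,0,0],[0,0,0]],"gripper":[1,1,1,1,1]}' && python3 -m crank '{"travel":[[0,0,-2],[0,0,-5],[0,0,-8],[0,0,-11],[0,0,-13]],"turn":[[0,0,0],[0,0,0],[0,0,0],[0,0,0],[0,0,0]],"gripper":[1,1,1,1,1]}'
python3 - <<'E'
from workcell import bot
from h import *
f=bot.grab_frame("side");cv2.imwrite("pics/s2.png",cv2.resize(f["pixels"][110:290,150:390,::-1],None,fx=3,fy=3))
E
```

```text
clock: 8.95
position: [0.5459, -0.1699, 0.2553]
tool_rot: [3.141, 0.0, 1.283]
force: [0.9, 0.7, -2.3]
grip_width: 0.0189
finger_force: 59.0
clock: 9.45
position: [0.5457, 0.0315, 0.2549]
tool_rot: [3.141, 0.0, 1.284]
force: [0.4, -0.1, -2.5]
grip_width: 0.0191
finger_force: 59.0
clock: 9.95
position: [0.5453, 0.188, 0.2548]
tool_rot: [-3.141, -0.001, 1.288]
force: [-0.7, 0.3, -2.1]
grip_width: 0.0193
finger_force: 59.0
clock: 10.45
position: [0.5456, 0.1838, 0.1227]
tool_rot: [-3.14, 0.001, 1.283]
force: [0.1, 0.5, -1.3]
grip_width: 0.0192
finger_force: 58.9
```

View pics/s2.png

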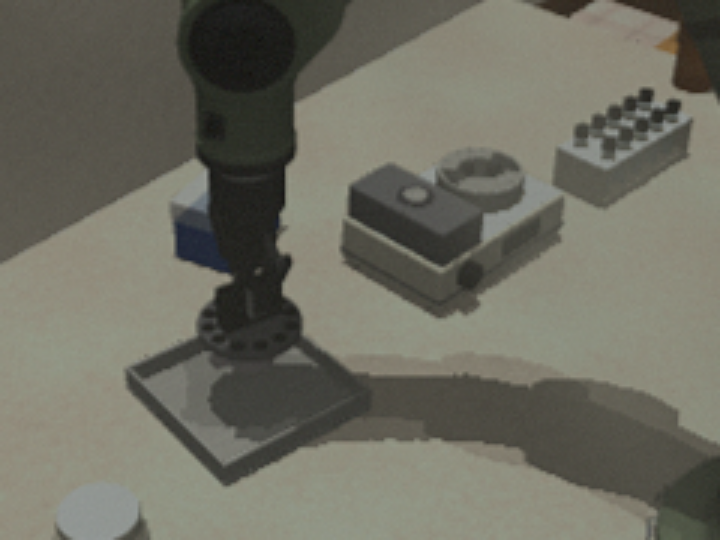

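The picture shows the head upright at about (250,325) above the tray, and the shaker mount empty at (480,175). I'm lowering gently.

```bash
python3 -m crank '{"travel":[[0,0,-1.5],[0,0,-3],[0,0,-4],[0,0,-4.5],[0,0,-4.8]],"turn":[[0,0,0],[0,0,0],[0,0,0],[0,0,0],[0,0,0]],"gripper":[1,1,1,1,1]}' && python3 -m crank '{"travel":[[0,0,-0.1],[0,0,-0.2],[0,0,-0.3],[0,0,-0.4],[0,0,-0.4]],"turn":[[0,0,0],[0,0,0],[0,0,0],[0,0,0],[0,0,0]],"gripper":[1,1,1,1,1]}'
```

```text
clock: 11.0
position: [0.546, 0.185, 0.0761]
tool_rot: [-3.142, 0.0, 1.284]
force: [-0.9, -0.9, -1.3]
grip_width: 0.0196
finger_force: 59.1
clock: 11.5
position: [0.5459, 0.1849, 0.0723]
tool_rot: [3.142, 0.0, 1.284]
force: [-0.2, -0.7, -2.1]
grip_width: 0.0194
finger_force: 59.1
```

```bash
python3 -m crank '{"travel":[[0,0,-0.05],[0,0,-0.1],[0,0,-0.15],[0,0,-0.2],[0,0,-0.2]],"turn":[[0,0,0],[0,0,0],[0,0,0],[0,0,0],[0,0,0]],"gripper":[1,1,1,1,1]}'
```

```text
clock: 12.0
position: [0.5459, 0.1849, 0.0702]
tool_rot: [-3.141, 0.0, 1.284]
force: [-0.8, 0.5, -2.8]
grip_width: 0.0193
finger_force: 59.1
```

```bash
python3 -m crank '{"travel":[[0,0,-0.05],[0,0,-0.1],[0,0,-0.15],[0,0,-0.15],[0,0,-0.15]],"turn":[[0,0,0],[0,0,0],[0,0,0],[0,0,0],[0,0,0]],"gripper":[1,1,1,1,1]}'
```

```text
clock: 12.5
position: [0.5461, 0.185, 0.07]
tool_rot: [3.141, 0.0, 1.284]
force: [-7.1, -3.7, 21.6]
grip_width: 0.0192
finger_force: 62.5
```

Down: contact is 21.6 N. I ease off 1 mm, open, and retract.

```bash
python3 -m crank '{"travel":[[0,0,0.1],[0,0,0.1],[0,0,0.1],[0,0,0.1],[0,0,0.1]],"turn":[[0,0,0],[0,0,0],[0,0,0],[0,0,0],[0,0,0]],"gripper":[1,1,0.7,0.5,0]}' 20 && python3 -m crank '{"travel":[[0,0,0],[0,0,0],[0,0,0],[0,0,0],[0,0,0]],"turn":[[0,0,0],[0,0,0],[0,0,0],[0,0,0],[0,0,0]],"gripper":[0,0,0,0,0]}' && python3 -m crank '{"travel":[[0,0,2],[0,0,5],[0,0,8],[0,0,12],[0,0,16]],"turn":[[0,0,0],[0,0,0],[0,0,0],[0,0,0],[0,0,0]],"gripper":[0,0,0,0,0]}' && python3 -m crank '{"travel":[[0,0,2],[0,0,2],[0,0,2],[0,0,2],[0,0,2]],"turn":[[0,0,0],[0,0,0],[0,0,0],[0,0,0],[0,0,0]],"gripper":[0,0,0,0,0]}'
python3 - <<'E'
from workcell import bot
from h import *
f=bot.grab_frame("side");cv2.imwrite("pics/s3.png",cv2.resize(f["pixels"][110:330,130:390,::-1],None,fx=2.5,fy=2.5))
E
```

```text
clock: 13.0
position: [0.546, 0.185, 0.0697]
tool_rot: [-3.142, -0.0, 1.284]
force: [-0.2, -0.6, -0.1]
grip_width: 0.0541
finger_force: 0.0
clock: 13.5
position: [0.5459, 0.185, 0.0698]
tool_rot: [-3.142, -0.0, 1.284]
force: [0.6, 0.1, 0.2]
grip_width: 0.0855
finger_force: 0.0
clock: 14.0
position: [0.5456, 0.1849, 0.2312]
tool_rot: [-3.141, 0.0, 1.284]
force: [0.6, 0.3, 0.3]
grip_width: 0.0852
finger_force: 0.0
clock: 14.5
position: [0.5456, 0.1848, 0.2488]
tool_rot: [-3.14, 0.001, 1.284]
force: [0.2, 0.2, -0.3]
grip_width: 0.0854
finger_force: 0.0
```

View pics/s3.png

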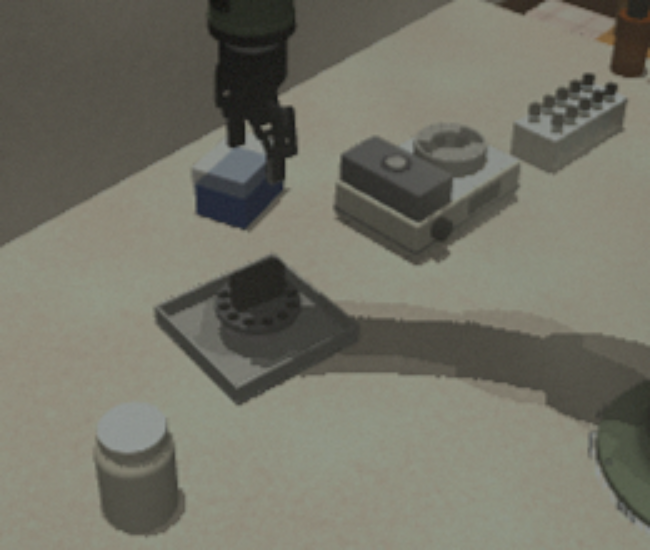

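The head stands upright in the tray at about (258,305). The gripper is clear above it and the bystanders are untouched.

```bash
python3 -c "
from workcell import bot
print(bot.job_done())"
```

```text
the job is handed in; nothing more can be done
None
```

The tube head is off the shaker and stands upright, released, near the tray's centre; the jar, tip box and rack look unmoved, and the job is handed in (no verdict was returned).

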